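# Gauge a lens barrel on a V-block comparator

### The job

Measure the lens barrel on the V-block gauge. First free the gauge's sprung plunger: draw the transit pin straight out of its bore, lay it in the open notch at the end of the gauge with its collar just outside the notch, and let go of it. Then take the lens barrel from its rest, lay it lengthwise and centred in the two V supports, and press it down against the plunger until it sits fully home on both contact lines; finish while you are still holding it pressed there for the reading, without letting go, and leave the lens tissue, oil bottle, forceps and slide box undisturbed.

Things in the scene. Friction and masses are not known exactly. Their poses are not given: they have to be found in the camera images.
- gauge: V-block gauge fixed to the bench; grey base 68 x 222 x 12 mm. Origin: on the bench under the V's middle; z up, y along the V, x across it. Two V supports, 24 mm long in y, centred at y = -40 and +40 mm, 56 mm wide in x, 70 mm high; between them a gap of 56 mm, free for fingers from z = 50 mm up, with the plunger and its housing (48 mm high) in it.
- v_seat (a point): point on the barrel's axis when it is seated, 74 mm above the bench over the middle of the V; axes as the gauge's (y along the V). The V has an angle of 90 degrees; its mouth is 40 mm wide, 70 mm above the bench.
- bore_mouth (a point): mouth of the housing's level cross bore (9.5 mm wide, along the gauge's x, 34 mm above the bench, 36 mm to the -x side of the V's middle), where the pin's collar rests at the start; axes as the gauge's. The pin comes out towards -x.
- notch_seat (a point): where the pin's origin belongs when parked: the -x mouth of the notch, 34 mm above the bench; axes as the gauge's. The notch runs along x, 46 mm from here to +x, in a steel block 30 mm wide at gauge y = -85 mm; open above and at both ends, 10 mm wide at the floor (30 mm above the bench), lips sloping out above 40 mm to about 46 mm height.
- dial (a point): middle of the dial indicator's face, 57 mm across, on a post at the gauge's +y end; its top is 96 mm above the bench. The needle follows the plunger.
- plunger (a joint): how far the gauge's plunger is pushed down (m): 0 = up (its flat tip 62 mm above the bench), about 0.005 when the barrel is home on the V faces, end stop 0.006. Spring: 3 N to start, 5 N at 0.005. While the pin is in the bore it stops at less than 0.001.
- pin: transit pin, loose, level. Origin on its axis at the collar's inner face; x along the shank to the tip. Steel shank 8 mm thick, 46 mm long (to +x); collar 14 mm thick from 0 to -3 mm; flat-sided black grip from -3 to -29 mm, 13 mm wide (y), 26 mm high (z). 40 g, balances on the shank 15 mm from the collar. Starts fully in the bore; free after 46 mm.
- barrel: lens barrel, loose, bare aluminium cylinder, 34 mm in diameter, 112 mm long, with a lens in each end, about 160 g. Origin at its middle on its axis; y along its axis. Both ends alike. At the start it lies level in the rest, its axis 30 mm above the bench.
- rest: grey plastic barrel rest, 72 x 116 mm, fixed to the bench; a 5 mm plate with two low V supports (22 mm high, 48 mm wide, 38 to 46 mm from the middle) under the barrel's ends. Origin on the bench under its middle, y along the barrel.
- line_near: the two polished faces on the V's -x side (one contact line, in both supports); origin as the gauge's. Faces and plunger tip are slippery (friction about 0.15): a barrel held a little off centre touches one line only and is pushed sideways until it is let give way to the middle; a push of 10 to 20 N then seats it on both.
- line_far: the two polished faces on the V's +x side (the other contact line); origin as the gauge's.
- lens_tissue: bystander: booklet of lens tissue, 105 x 75 x 8 mm, lying on the bench between gauge and rest; origin under its middle.
- immersion_oil: bystander: small white bottle with a cap, 29 mm across, 56 mm high, between gauge and rest; origin under its middle.
- forceps: bystander: steel forceps 132 mm long, 8 mm high, lying to the left of the gauge; origin under its middle.
- slide_box: bystander: slide box with lid, 56 x 83 x 36 mm, standing behind and to the left of the gauge; origin under its middle.
There are look-alikes about, which are no part of the job. Leave any green look-alike of the barrel alone.

How it is judged:
By the outcome, as a careful person would: the job done as asked, in the order asked, and still so for the second after the job is handed in, while the arm keeps its last pose, push and grip.
It also fails if it takes over 67 s, if anything falls off the work surface, if the arm or the gripper's body presses on something with over 40 N, if the wrist force passes 120 N, or if a joint passes its speed limit or range.

### The arm

A 7-joint arm with a two-finger parallel gripper is mounted at the origin on a cart in front of the work surface, level with it; the furniture and walls round the work are solid. World frame = base frame: x ahead of the robot, y to its left, z up, the work surface at z = 0. Lengths are in m, angles in degrees, forces in N, time in s.
With the tool pointing down it reaches from about 0.425 to 0.95 m from the base axis. Payload 4.7 kg.
Tool frame: the origin (TCP) lies at the very end of the fingers, on their centre line; the grasp point (between the pads) lies arm.grip_depth behind it (arm.grip_depth is the distance from the TCP to the grasp point, in m); z points along the fingers, y is the line along which they close (so a half turn about z gives the same grasp; the last joint's range is limited). The gripper opens to 87 mm and grips with 3 to 60 N. Pads are 19 mm wide; open, the fingers measure 117 mm over their backs; the gripper's body (75 mm by 190 mm) begins 51 mm behind the grasp point.
Start: joints at [65.896, 26.849, -2.785, 87.806, 1.381, 65.374, -4.715], TCP at [0.258, -0.624, 0.223] pointing down, gripper open.
Joint ranges: [-148.3, 148.3], [-19.14, 114.17], [-79.39, 73.82], [5.75, 140.21], [-59.74, 239.74], [12.07, 113.84], [-152.46, 152.46]. Speed limits (degrees/s): [147.25, 147.25, 180, 180, 180, 180, 180].

### API

Orientations are given as a 3x3 rotation matrix whose columns are the frame's x, y, z axes.
In Python, from plant import arm, eyes, ticket, find_in, masks_of gives the robot as it stands.
- The arm moves only by the tool send_rows, never from a script. Its argument "rows" is a list of rows, each a list of 7 numbers: the shift along the tool's x, y, z in cm, then the turn, a rotation vector about the tool's x, y, z in rad, then the finger opening in cm, from 0 to 8.7. In form: [[x, y, z, rx, ry, rz, gripper], ...]. A call has 1 to 8 rows; each row shifts and turns the commanded pose from where the row before left it, along the tool's axes as they then stand; what a row does not reach is not made up. A row lasts 1/10 s, in which the tool goes at most 50 mm and 8.59 degrees, less where a joint would pass 70% of its speed; a pose out of reach is approached as far as the arm can. A call is refused whole if a number of a shift passes 5 or a number of a turn 0.15, either way. A call with a gripper value outside its range is refused whole. The fingers move at their own pace and stop on an object; "squeeze" is the grip in N (left out, the last holds). Time passes only in rows, so rows that do not move let the fingers close. It gives the time, the measured TCP pose, the force, the opening and the grip force at its end, in the units of the state.
- arm.read_state(): the state, without advancing time (a new reading comes with each control period).
- eyes.get_image(name): name is "side" or "top"; returns a dict with "pixels" (420x560x3 uint8, red, green, blue), "intrinsics" (3x3 intrinsics, pixels), "R" (3x3) and "t" (3): a world point X has camera coordinates R X + t. Camera axes: x right, y down, z forward; pixel columns grow to the right and rows downward; lengths in m; the calibration is good to about 2 mm. A picture is of the moment at which its call begins. There is no depth.
- ticket.job_done(): hands the job in; it is judged then, once.
Trained networks look in a picture, given as the dict that the camera call returned (one of the last four; its "shot" number tells which), for a name from the list of things; names that differ only in an ending like _2 or _b are one class to them, and where a whole thing is asked for, a point or a joint stands for the part that bears it (a point fixed in the world has none). Each returns a list of dicts, best first, with "confidence" (0 to 1); they miss things now and then, are a little off and sometimes report something else, mostly with a low value. They report only what shows in the picture. A call takes as long as a camera call. They do not tell look-alikes from the thing itself.
- find_in(query, picture): "centre" ([column, row] in pixels, amid what is visible of it).
- masks_of(query, picture): "pixels" (420x560 bool, what is visible of it) and "centre" ([column, row] in pixels, amid what is visible of it).
The state is a dict: "time": time; "q": joint angles; "joint_velocities": joint speeds; "joint_efforts": joint torques, N m; "ee_pos": TCP position; "orientation": TCP orientation; "contact_force": force on the tool from outside, world axes, zero at the start; "wrist_torque": the same for the moment, N m; "width": finger opening in m; "grasp_force": force on a finger pad.
Only numpy, scipy, OpenCV 4.12 (cv2) and the standard library are available. Lean on these libraries where they do the work, as an engineer would, in place of code of your own. Each camera call takes 0.05 s, during which the arm holds its last target. There are 200 camera calls.

## Working session

There is one attempt and no reset: what is moved stays moved. The work goes in short steps, Python scripts to look and compute and a tool call to move; the robot and the scene stay as the last step left them, time stands still between calls to the robot, and variables do not carry over. Pictures are saved under pics/ and viewed, at most 10 in all, crops included, and the job is handed in when it is done.

Besides the shell and the picture viewer there is one more tool, called after ">>>" as name(argument=value, ...) on one line, values as JSON. send_rows: Moves the arm, as the interface text tells. Its arguments: {"type":"object","properties":{"rows":{"type":"array","items":{"type":"array","items":{"type":"number"}}},"squeeze":{"type":"number"}},"required":["rows"]}

```bash
ls; mkdir -p pics
python3 - <<'E'
from plant import arm, eyes, ticket, find_in, masks_of
import cv2,numpy as np
s=arm.read_state(); print(s['ee_pos'],np.round(s['orientation'],3).tolist(),arm.grip_depth,s['time'],s['width'])
ims={}
for n in('side','top'):
    p=eyes.get_image(n); ims[n]=p
    np.savez(f'cam_{n}.npz',K=p['intrinsics'],R=p['R'],t=p['t'])
    print(n,(-np.array(p['R']).T@np.array(p['t'])).round(3), np.round(p['R'],3).tolist())
    for q in['gauge','bore_mouth','notch_seat','dial','pin','barrel','rest','lens_tissue','immersion_oil','forceps','slide_box','plunger']:
        r=find_in(q,p); print(q,[(np.round(d['centre'],1).tolist(),round(d['confidence'],2)) for d in r[:4]])
    cv2.imwrite(f'pics/{n}0.png',p['pixels'][:,:,::-1])
v=np.hstack([ims['side']['pixels'],ims['top']['pixels']])[:,:,::-1]
E
```

```text
pics
[ 0.25751659 -0.62330649  0.22149947] [[0.924, 0.382, -0.001], [0.382, -0.924, 0.002], [-0.0, -0.002, -1.0]] 0.0187 0.0 0.08668693526698804
side [-0.203  1.279  1.249] [[-0.867, -0.499, 0.022], [-0.331, 0.541, -0.773], [0.374, -0.677, -0.634]]
gauge [([220.0, 273.1], 0.65)]
bore_mouth [([218.7, 274.9], 0.65)]
notch_seat [([220.6, 273.8], 0.78)]
dial [([217.8, 273.5], 0.66), ([324.2, 176.6], 0.63)]
pin [([219.9, 275.6], 0.67)]
barrel [([351.1, 152.8], 0.67), ([323.5, 175.8], 0.64)]
rest [([324.9, 184.9], 0.43)]
lens_tissue [([303.1, 212.3], 0.91)]
immersion_oil [([274.2, 219.6], 0.61), ([220.5, 273.7], 0.43)]
forceps [([202.7, 341.0], 0.48)]
slide_box [([169.4, 300.5], 0.8)]
plunger []
top [0.347 0.026 1.645] [[0.008, -1.0, -0.004], [-0.994, -0.007, -0.107], [0.107, 0.005, -0.994]]
gauge [([181.5, 209.8], 0.91), ([383.9, 229.2], 0.71)]
bore_mouth [([181.8, 207.5], 0.97)]
notch_seat [([184.2, 209.6], 0.76)]
dial [([182.4, 210.0], 0.89)]
pin [([184.3, 208.1], 0.55), ([181.9, 228.4], 0.49)]
barrel [([452.9, 231.4], 0.78), ([382.7, 224.1], 0.72)]
rest [([378.8, 221.8], 0.61), ([384.2, 225.2], 0.51)]
lens_tissue [([308.1, 228.7], 0.9), ([182.2, 210.1], 0.46)]
immersion_oil [([275.0, 220.5], 0.54)]
forceps [([114.0, 242.6], 0.66), ([183.7, 208.3], 0.64)]
slide_box [([128.1, 181.6], 0.72)]
plunger [([386.8, 225.9], 0.61)]
```

View pics/side0.png

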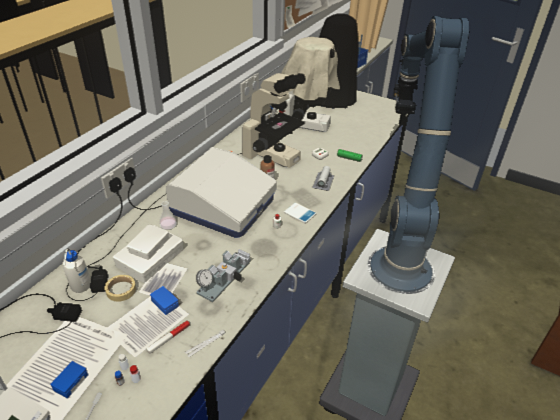

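View pics/top0.png

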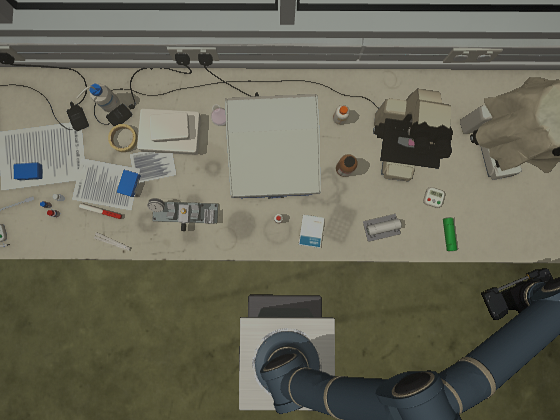

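The real barrel is the aluminium one in the rest, at top (383,226) and side (323,178). The green one at top (451,234) and side (350,155) is the look-alike. The gauge is at top (183,211), with its dial at the left (+y), so the pin comes out towards the robot. I'll check this in an enlarged crop.

```bash
cat > h.py <<'E'
import numpy as np,cv2
def cam(n):
    d=np.load(f'cam_{n}.npz'); return d['K'],d['R'],d['t'].reshape(3)
def proj(n,X):
    K,R,t=cam(n); c=(np.atleast_2d(X)@R.T+t)@K.T; return c[:,:2]/c[:,2:]
def back(n,uv,z):
    K,R,t=cam(n); d=R.T@np.linalg.inv(K)@np.array([uv[0],uv[1],1.]); o=-R.T@t
    return o+d*(z-o[2])/d[2]
def crop(im,c,w,h,s): # c centre; returns bgr enlargement
    x,y=int(c[0]-w/2),int(c[1]-h/2)
    return cv2.resize(im[y:y+h,x:x+w],None,fx=s,fy=s,interpolation=cv2.INTER_CUBIC),(x,y)
E
python3 - <<'E'
from h import *
t=cv2.imread('pics/top0.png'); s=cv2.imread('pics/side0.png')
print(cam('top')[0],cam('side')[0])
A,a=crop(t,(185,212),80,60,5);B,b=crop(s,(225,273),80,60,5);C,c=crop(t,(382,226),80,60,5);D,d=crop(s,(323,180),80,60,5)
print(a,b,c,d)
cv2.imwrite('pics/mos.png',np.vstack([np.hstack([A,B]),np.hstack([C,D])]))
for n,uv in(('top',(182,227)),('top',(383,226)),('side',(323.5,177))):print(back(n,uv,.03))
E
```

```text
[[480.08930291   0.         276.4866621 ]
 [  0.         480.08930291 206.64988938]
 [  0.           0.           1.        ]] [[495.42800424   0.         276.21629157]
 [  0.         495.42800424 208.57811277]
 [  0.           0.           1.        ]]
(145, 182) (185, 243) (342, 196) (283, 150)
[0.4489613 0.3523562 0.03     ]
[ 0.45727849 -0.32465661  0.03      ]
[ 0.45115294 -0.3105748   0.03      ]
```

View pics/mos.png

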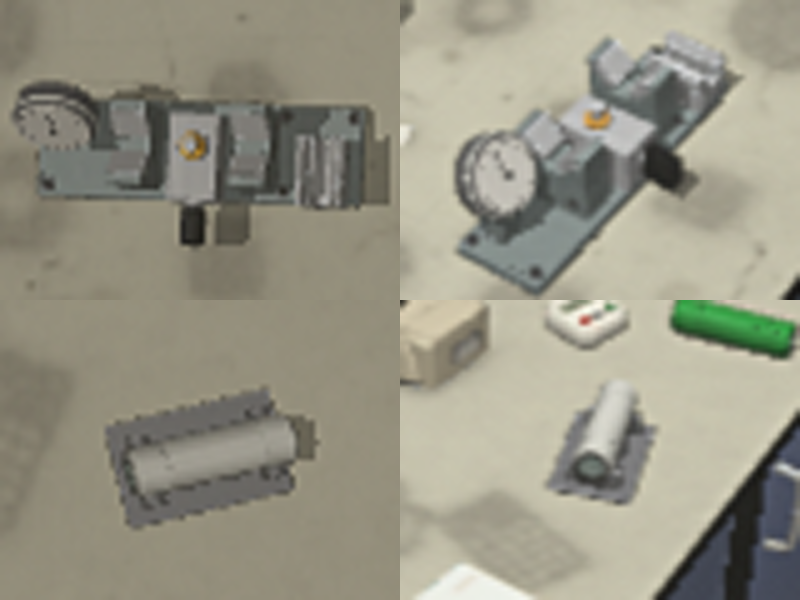

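```bash
cat > fit.py <<'E'
from h import *
from scipy.optimize import least_squares
O={'A':('top',145,182),'B':('side',185,243),'C':('top',342,196),'D':('side',283,150)}
def px(k,u,v): n,x,y=O[k]; return n,np.array([x+(u+.5)/5-.5,y+(v+.5)/5-.5])
def fit(pts,g,name):
    def res(p):
        c,s=np.cos(p[2]),np.sin(p[2]);r=[]
        for k,u,v,X in pts:
            n,uv=px(k,u,v);X=np.array(X)/1000
            W=[p[0]+c*X[0]-s*X[1],p[1]+s*X[0]+c*X[1],X[2]]
            r.append(proj(n,W)[0]-uv)
        return np.concatenate(r)
    for sel in('all','top','side'):
        P=pts if sel=='all' else [q for q in pts if O[q[0]][0]==sel]
        f=lambda p:np.concatenate([proj(px(*q[:3])[0],[p[0]+np.cos(p[2])*q[3][0]/1e3-np.sin(p[2])*q[3][1]/1e3,p[1]+np.sin(p[2])*q[3][0]/1e3+np.cos(p[2])*q[3][1]/1e3,q[3][2]/1e3])[0]-px(*q[:3])[1] for q in P])
        s=least_squares(f,g,loss='soft_l1'); print(name,sel,s.x[:2].round(4),np.degrees(s.x[2]).round(2),f(s.x).reshape(-1,2).round(1).tolist())
fit([('A',38,198,(-34,111,12)),('A',362,208,(-34,-111,12)),('A',364,107,(34,-111,12)),('A',192,146,(0,0,62)),('A',192,245,(-65,0,47)),
 ('A',270,103,(28,-52,70)),('A',232,105,(28,-28,70)),('A',232,183,(-28,-28,70)),
 ('B',130,292,(-34,111,12)),('B',58,250,(34,111,12)),('B',198,116,(0,0,62))],[.5,.35,0],'gauge')
fit([('C',107,128,(36,58,5)),('C',268,88,(36,-58,5)),('C',293,190,(-36,-58,5)),('C',130,227,(-36,58,5)),('C',135,171,(0,56,30)),('C',293,138,(0,-56,30)),
 ('D',145,188,(36,58,5)),('D',230,203,(-36,58,5)),('D',257,130,(-36,-58,5)),('D',192,165,(0,56,30)),('D',222,85,(0,-56,30))],[.46,-.32,.2],'rest')
E
python3 fit.py
```

```text
gauge all [0.5016 0.3471] -1.28 [[-0.1, -0.3], [0.0, -0.4], [0.5, 0.0], [-0.9, -0.3], [-1.0, -0.2], [-0.8, 0.1], [-0.5, -0.5], [-1.3, 0.8], [3.1, -1.9], [0.7, -2.2], [0.5, -2.8]]
gauge top [0.5012 0.3453] -0.99 [[0.4, 0.0], [0.6, -0.4], [0.9, 0.0], [-0.3, -0.1], [-0.3, -0.1], [-0.3, 0.2], [0.0, -0.4], [-0.7, 0.9]]
gauge side [0.4957 0.358 ] -4.67 [[0.7, 0.6], [-1.0, -0.5], [0.1, -0.1]]
rest all [ 0.4554 -0.3252] 12.83 [[-0.4, -0.8], [0.3, -0.1], [0.4, 0.1], [-0.1, -0.0], [-1.6, 0.3], [-0.9, -0.2], [0.6, -1.4], [0.3, -1.1], [0.6, -1.7], [0.1, -0.2], [-0.1, 1.3]]
rest top [ 0.4551 -0.3262] 13.04 [[-0.1, -0.6], [0.6, 0.0], [0.8, 0.1], [0.3, 0.1], [-1.3, 0.5], [-0.6, -0.2]]
rest side [ 0.454  -0.3192] 12.75 [[0.2, -0.6], [-0.0, -0.2], [0.4, -0.9], [-0.2, 0.6], [-0.3, 2.0]]
```

```bash
cat > plan.py <<'E'
import sys,numpy as np
from scipy.spatial.transform import Rotation as Ro
from plant import arm
def down(yaw):
    c,s=np.cos(np.radians(yaw)),np.sin(np.radians(yaw)); return np.array([[c,s,0],[s,-c,0],[0,0,-1.]])
def plan(wps,g,step=.045):
    """wps: list of (xyz, yaw deg of tool x[, step]); prints rows"""
    s=arm.read_state(); p=np.array(s['ee_pos']);R=Ro.from_matrix(s['orientation']);rows=[]
    for w in wps:
        T=np.array(w[0]);RT=Ro.from_matrix(down(w[1]));st=w[2] if len(w)>2 else step
        rv=(R.inv()*RT).as_rotvec()
        if len(w)>3: # forced sense about tool z
            a=rv[2]; rv=np.array([0,0,a+2*np.pi*w[3]])
        n=max(1,int(np.ceil(np.linalg.norm(T-p)/st-1e-6)),int(np.ceil(np.linalg.norm(rv)/.14)))
        d=(T-p)/n
        for i in range(n):
            sh=np.round(R.inv().apply(d)*100,2); tr=np.round(rv/n,4)
            rows.append([*sh.tolist(),*tr.tolist(),g]); p=p+R.apply(sh/100);R=R*Ro.from_rotvec(tr)
    for i in range(0,len(rows),8): print(str([[round(float(v),4)+0. for v in r] for r in rows[i:i+8]]).replace(' ',''))
def gw(x,y,z,G=(.501,.346,-1.)):
    c,s=np.cos(np.radians(G[2])),np.sin(np.radians(G[2])); return np.array([G[0]+c*x-s*y,G[1]+s*x+c*y,z])
E
python3 - <<'E'
from h import *
from plan import *
f=lambda u,v:(145+(u+.5)/5-.5,182+(v+.5)/5-.5)
print('notch',back('top',f(326,207),.044),back('top',f(326,135),.044),'nominal',gw(-34,-85,.044))
print('dial',back('top',f(55,118),.067),gw(0,95,0))
plan([((.47,-.15,.24),80),((.45,.347,.15),179)],6.0)
E
```

```text
notch [0.46214688 0.25687786 0.044     ] [0.51054952 0.25796195 0.044     ] nominal [-3.49772762e+01 -8.40476723e+01  4.40000000e-02]
dial [0.51823079 0.43442577 0.067     ] [ 2.15897861 95.33153104  0.        ]
[[3.14,-2.97,-0.15,0.0,0.0,-0.0837,6.0],[3.38,-2.7,-0.15,0.0,0.0,-0.0837,6.0],[3.59,-2.41,-0.15,0.0,0.0,-0.0837,6.0],[3.78,-2.1,-0.15,0.0,0.0,-0.0837,6.0],[3.95,-1.78,-0.15,0.0,0.0,-0.0837,6.0],[4.08,-1.44,-0.15,0.0,0.0,-0.0837,6.0],[4.19,-1.09,-0.15,0.0,0.0,-0.0837,6.0],[4.26,-0.74,-0.15,0.0,0.0,-0.0837,6.0]]
[[4.31,-0.38,-0.15,0.0,0.0,-0.0837,6.0],[4.33,-0.02,-0.15,0.0,0.0,-0.0837,6.0],[4.31,0.34,-0.15,0.0,0.0,-0.0837,6.0],[4.27,0.7,-0.15,0.0,0.0,-0.0837,6.0],[3.74,-0.82,0.7,0.0,0.0,-0.1329,6.0],[3.81,-0.31,0.7,0.0,0.0,-0.1329,6.0],[3.82,0.2,0.7,0.0,0.0,-0.1329,6.0],[3.76,0.7,0.7,0.0,0.0,-0.1329,6.0]]
[[3.64,1.19,0.7,0.0,0.0,-0.1329,6.0],[3.45,1.66,0.7,0.0,0.0,-0.1329,6.0],[3.2,2.11,0.7,0.0,0.0,-0.1329,6.0],[2.89,2.51,0.7,0.0,0.0,-0.1329,6.0],[2.53,2.87,0.7,0.0,0.0,-0.1329,6.0],[2.13,3.18,0.7,0.0,0.0,-0.1329,6.0],[1.69,3.43,0.7,0.0,0.0,-0.1329,6.0],[1.22,3.63,0.7,0.0,0.0,-0.1329,6.0]]
[[0.73,3.76,0.7,0.0,0.0,-0.1329,6.0]]
```

>>> send_rows(rows=[[3.14,-2.97,-0.15,0,0,-0.084,6],[3.38,-2.7,-0.15,0,0,-0.084,6],[3.59,-2.41,-0.15,0,0,-0.084,6],[3.78,-2.1,-0.15,0,0,-0.084,6],[3.95,-1.78,-0.15,0,0,-0.084,6],[4.08,-1.44,-0.15,0,0,-0.084,6],[4.19,-1.09,-0.15,0,0,-0.084,6],[4.26,-0.74,-0.15,0,0,-0.084,6]], squeeze=20)

```text
time: 2.1
ee_pos: [0.3995, -0.3062, 0.2349]
orientation: [[0.483, 0.876, 0.001], [0.876, -0.483, -0.001], [-0.0, 0.001, -1.0]]
contact_force: [1.7, 0.5, -0.7]
width: 0.06
grasp_force: 0.0
```

>>> send_rows(rows=[[4.31,-0.38,-0.15,0,0,-0.084,6],[4.33,-0.02,-0.15,0,0,-0.084,6],[4.31,0.34,-0.15,0,0,-0.084,6],[4.27,0.7,-0.15,0,0,-0.084,6],[3.74,-0.82,0.7,0,0,-0.133,6],[3.81,-0.31,0.7,0,0,-0.133,6],[3.82,0.2,0.7,0,0,-0.133,6],[3.76,0.7,0.7,0,0,-0.133,6]])

```text
time: 2.9
ee_pos: [0.4624, 0.0046, 0.2126]
orientation: [[-0.358, 0.934, 0.001], [0.934, 0.358, -0.0], [-0.001, 0.001, -1.0]]
contact_force: [1.2, -0.0, -0.2]
width: 0.06
grasp_force: 0.0
```

>>> send_rows(rows=[[3.64,1.19,0.7,0,0,-0.133,6],[3.45,1.66,0.7,0,0,-0.133,6],[3.2,2.11,0.7,0,0,-0.133,6],[2.89,2.51,0.7,0,0,-0.133,6],[2.53,2.87,0.7,0,0,-0.133,6],[2.13,3.18,0.7,0,0,-0.133,6],[1.69,3.43,0.7,0,0,-0.133,6],[1.22,3.63,0.7,0,0,-0.133,6]])

```text
time: 3.7
ee_pos: [0.4489, 0.3104, 0.1564]
orientation: [[-0.99, 0.141, 0.001], [0.141, 0.99, -0.0], [-0.001, -0.0, -1.0]]
contact_force: [0.7, -0.3, 0.1]
width: 0.06
grasp_force: 0.0
```

>>> send_rows(rows=[[0.73,3.76,0.7,0,0,-0.133,6],[0,0,0,0,0,0,6]])

```text
time: 3.9
ee_pos: [0.4448, 0.3529, 0.1493]
orientation: [[-1.0, 0.005, -0.002], [0.005, 1.0, 0.005], [0.002, 0.005, -1.0]]
contact_force: [-0.2, -0.4, 0.4]
width: 0.06
grasp_force: 0.0
```

Run:
```python
from plan import *
print(gw(-.053,0,.06)); plan([(gw(-.053,0,.06),179)],5.)
```

```text
[0.44800807 0.34692498 0.06      ]
[[-0.17,-0.32,4.46,0.0024,-0.0012,0.0065,5.0],[-0.17,-0.31,4.46,0.0024,-0.0012,0.0065,5.0]]
```

>>> send_rows(rows=[[-0.17,-0.32,4.46,0.0024,-0.0012,0.0065,5],[-0.17,-0.31,4.46,0.0024,-0.0012,0.0065,5],[0,0,0,0,0,0,5]])

```text
time: 4.2
ee_pos: [0.4482, 0.3362, 0.0554]
orientation: [[-1.0, 0.028, -0.006], [0.028, 1.0, -0.013], [0.005, -0.013, -1.0]]
contact_force: [0.2, -0.8, -1.0]
width: 0.0511
grasp_force: 0.0
```

```bash
cat > look.py <<'E'
import sys
from h import *
from plant import arm,eyes
def look(name,pt,s=6,w=66,h=90,draw=()):
    out=[]
    for n in('top','side'):
        im=np.ascontiguousarray(eyes.get_image(n)['pixels'][:,:,::-1]); cv2.imwrite(f'pics/{name}_{n}.png',im)
        c=proj(n,pt)[0]; C,o=crop(im,c,w,h,s)
        for X in draw:
            u=((proj(n,X)[0]-o+.5)*s-.5).astype(int); cv2.drawMarker(C,tuple(int(v) for v in u),(0,0,255),cv2.MARKER_CROSS,8,1)
        print(n,'origin',o); out.append(C)
    cv2.imwrite(f'pics/{name}.png',np.hstack(out))
    s=arm.read_state(); print(s['time'],s['ee_pos'].round(4),s['contact_force'].round(1),s['width'])
E
python3 - <<'E'
from look import *
from plan import gw
s=arm.read_state();e=s['ee_pos']
look('l1',[.47,.34,.05],draw=[e,gw(-.065,0,.047),gw(-.036,0,.041),gw(0,0,.062),gw(-.034,.111,.012)])
E
```

```text
top origin (151, 175)
side origin (200, 222)
4.3 [0.4504 0.3407 0.0608] [1.1 0.6 1.4] 0.05040614688523228
```

View pics/l1.png

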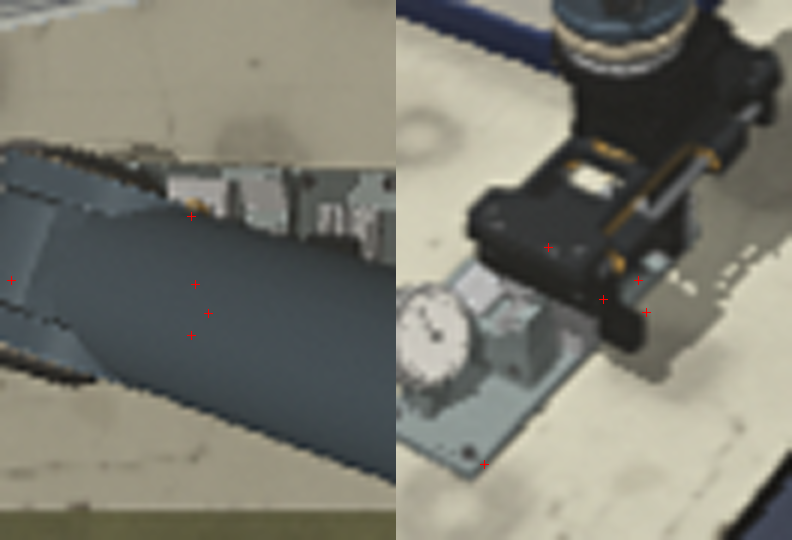

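```bash
sed -i "s/(0,0,62)/(0,0,50)/g; s/('B',130,292,(-34,111,12)),('B',58,250,(34,111,12))/('B',130,292,(-34,111,0)),('B',58,253,(34,111,4))/" fit.py; python3 fit.py|head -3
python3 - <<'E'
from h import *
from plant import arm
s=arm.read_state();e=s['ee_pos'];R=s['orientation'];print(s['time'],e,R.round(3).tolist())
for d in(.03,.045,-.03,-.045):print(d,(proj('side',e+R[:,1]*d)[0]-[200,222])*6+[396,0])
E
```

```text
gauge all [0.5024 0.3467] -1.67 [[-0.0, -0.7], [0.1, -0.3], [0.7, 0.1], [-0.0, -0.1], [-1.0, -0.5], [-0.6, 0.0], [-0.3, -0.6], [-1.2, 0.6], [3.0, 0.3], [0.7, -1.4], [0.6, -0.4]]
gauge top [0.5013 0.3457] -1.0 [[0.3, -0.0], [0.5, -0.4], [0.8, -0.0], [0.2, 0.2], [-0.5, -0.1], [-0.4, 0.1], [-0.1, -0.4], [-0.8, 0.8]]
gauge side [0.5027 0.3504] -3.72 [[1.1, 0.7], [-0.8, -1.5], [-0.1, 0.2]]
4.3 [0.45044603 0.34070982 0.0608248 ] [[-1.0, 0.027, 0.002], [0.027, 1.0, -0.005], [-0.002, -0.005, -1.0]]
0.03 [596.57888598 309.18327444]
0.045 [580.47405341 326.51491457]
-0.03 [659.05752059 241.94524478]
-0.045 [674.20943988 225.63910741]
```

Run:
```python
from h import *
from plant import arm,eyes
s=arm.read_state();e=s['ee_pos'];R=s['orientation'];print(s['time'],e.round(4))
im=np.ascontiguousarray(eyes.get_image('side')['pixels'][:,:,::-1])
e=arm.read_state()['ee_pos'];print(e.round(4))
c=proj('side',e)[0];C,o=crop(im,c,66,50,12)
w=.025
for sg in(1,-1):
  for a in(-.0095,.0095):
    q=np.array([((proj('side',e+R@np.array([a,sg*d,zz]))[0]-o+.5)*12-.5) for d,zz in((w,0),(.0585*0+w+.012,0),(w+.012,-.05),(w,-.05))]).astype(int)
    cv2.polylines(C,[q],True,(0,0,255) if sg>0 else (0,255,0),1)
cv2.imwrite('pics/l2.png',C)
```

```text
4.3 [0.4504 0.3407 0.0608]
[0.4511 0.3418 0.0621]
```

View pics/l2.png

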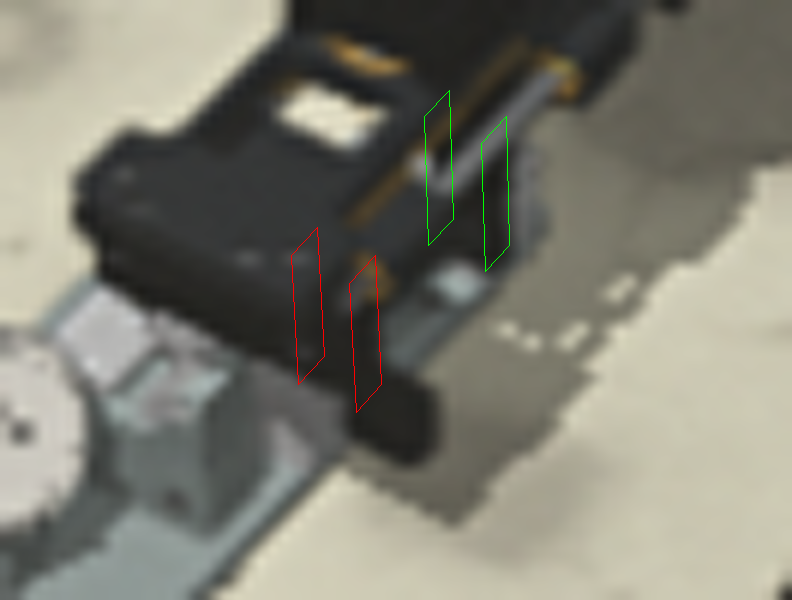

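Run:
```python
from h import *
from plan import *
f=lambda u,v:(145+(u+.5)/5-.5,182+(v+.5)/5-.5)
print('grip end top',back('top',f(192,245),.047),gw(-.065,0,.047), 'grip mid', back('top',f(192,225),.047))
g=lambda u,v:(185+(u+.5)/5-.5,243+(v+.5)/5-.5)
print('side grip end right edge',back('side',g(283,165),.034))
print('side notch', [back('side',g(u,v),.046).round(4) for u,v in((322,65),(270,35))])
plan([(gw(-.053,0,.0205),179,.01)],5.)
```

```text
grip end top [0.43590216 0.34524768 0.047     ] [0.4360099  0.34713441 0.047     ] grip mid [0.44924823 0.3456262  0.047     ]
side grip end right edge [0.43871424 0.34481246 0.034     ]
side notch [array([0.4602, 0.2624, 0.046 ]), array([0.5068, 0.2562, 0.046 ])]
[[0.07,0.1,0.83,-0.0006,0.0008,-0.0018,5.0],[0.07,0.1,0.83,-0.0006,0.0008,-0.0018,5.0],[0.07,0.1,0.83,-0.0006,0.0008,-0.0018,5.0],[0.07,0.1,0.83,-0.0006,0.0008,-0.0018,5.0],[0.06,0.1,0.83,-0.0006,0.0008,-0.0018,5.0]]
```

>>> send_rows(rows=[[0.05,0.1,0.8,0,0,0,5],[0.05,0.1,0.8,0,0,0,5],[0.05,0.1,0.8,0,0,0,5],[0.05,0.05,0.8,0,0,0,5],[0,0,0.8,0,0,0,5],[0,0,0,0,0,0,5],[0,0,0,0,0,0,5]])

```text
time: 5.05
ee_pos: [0.4484, 0.3443, 0.02]
orientation: [[-1.0, 0.026, 0.002], [0.026, 1.0, -0.005], [-0.002, -0.005, -1.0]]
contact_force: [-0.5, -0.0, 0.6]
width: 0.0501
grasp_force: 0.0
```

>>> send_rows(rows=[[0,0,0,0,0,0,3],[0,0,0,0,0,0,1.8],[0,0,0,0,0,0,1.2],[0,0,0,0,0,0,1],[0,0,0,0,0,0,0.8],[0,0,0,0,0,0,0.8]], squeeze=5)

```text
time: 5.65
ee_pos: [0.4487, 0.3491, 0.0215]
orientation: [[-1.0, 0.024, 0.004], [0.024, 1.0, 0.005], [-0.004, 0.005, -1.0]]
contact_force: [0.4, 8.2, -2.5]
width: 0.0135
grasp_force: 5.0
```

>>> send_rows(rows=[[0,0.2,0,0,0,0,0.8],[0,0.25,0,0,0,0,0.8],[0,0,0,0,0,0,0.8],[0,0,0,0,0,0,0.8],[0,0,0,0,0,0,0.8]])

```text
time: 6.15
ee_pos: [0.4488, 0.3499, 0.0208]
orientation: [[-1.0, 0.025, 0.003], [0.025, 1.0, -0.003], [-0.003, -0.003, -1.0]]
contact_force: [0.3, 4.3, 2.7]
width: 0.0128
grasp_force: 5.0
```

>>> send_rows(rows=[[0,0.15,0,0,0,0,0.8],[0,0.1,0,0,0,0,0.8],[0,0,0,0,0,0,0.8],[0,0,0,0,0,0,0.8],[0,0,0,0,0,0,0.8],[0,0,0,0,0,0,0.8]], squeeze=15)

```text
time: 6.75
ee_pos: [0.4488, 0.3507, 0.0203]
orientation: [[-1.0, 0.026, 0.002], [0.026, 1.0, -0.006], [-0.003, -0.006, -1.0]]
contact_force: [0.4, 0.3, 4.9]
width: 0.0128
grasp_force: 15.0
```

>>> send_rows(rows=[[0.2,0,-0.15,0,0,0,0.8],[0.5,0,-0.1,0,0,0,0.8],[0.7,0,0,0,0,0,0.8],[0.7,0,0,0,0,0,0.8],[0.7,0,0,0,0,0,0.8],[0.7,0,0,0,0,0,0.8]])

```text
time: 7.35
ee_pos: [0.4126, 0.3518, 0.0225]
orientation: [[-1.0, 0.025, 0.002], [0.025, 1.0, -0.006], [-0.002, -0.006, -1.0]]
contact_force: [-0.6, 0.7, -1.1]
width: 0.0127
grasp_force: 15.0
```

>>> send_rows(rows=[[0.7,0,0,0,0,0,0.8],[0.7,0,0,0,0,0,0.8],[0.7,0,0,0,0,0,0.8],[0.5,0,0,0,0,0,0.8],[0,0,0,0,0,0,0.8],[0,0,0,0,0,0,0.8]])

```text
time: 7.95
ee_pos: [0.3879, 0.3529, 0.0227]
orientation: [[-1.0, 0.026, 0.003], [0.026, 1.0, -0.005], [-0.003, -0.005, -1.0]]
contact_force: [-0.0, -0.5, -0.6]
width: 0.0128
grasp_force: 15.0
```

```bash
sed -i 's/G=(.501,.346,-1.)/G=(.5015,.3495,-1.5)/' plan.py
python3 - <<'E'
from look import *
from plan import *
s=arm.read_state();print(s['ee_pos'],s['contact_force'],s['width'],s['q'].round(0))
import plant
p=eyes.get_image('side');im=np.ascontiguousarray(p['pixels'][:,:,::-1])
C,o=crop(im,(235,262),80,60,10);print(o)
for X in(gw(-.0375,-.085,.034),gw(0,0,.062),gw(-.034,.111,0),gw(-.034,-.111,.012),s['ee_pos']+[.029,0,.0135+0]):
    u=((proj('side',X)[0]-o+.5)*10-.5).astype(int);cv2.drawMarker(C,tuple(map(int,u)),(0,0,255),cv2.MARKER_CROSS,10,1)
cv2.imwrite('pics/l3.png',C)
E
```

```text
[0.38785939 0.35285301 0.02268861] [-0.03398743 -0.51290723 -0.60514893] 0.012827100448545814 [-13.  36. -45. 116.  38.  44.   7.]
(195, 232)
```

View pics/l3.png

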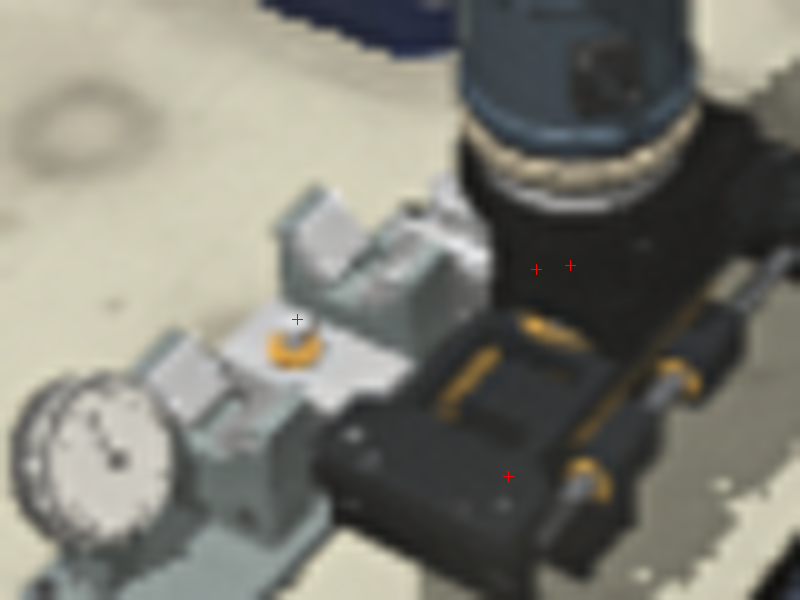

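>>> send_rows(rows=[[0,0,-1,0,0,0,0.8],[0,0,-1.5,0,0,0,0.8],[0,-2,-0.2,0,0,0,0.8],[0,-2.5,0,0,0,0,0.8],[0,-2.5,0,0,0,0,0.8],[0,-1.5,0,0,0,0,0.8],[0,0,0,0,0,0,0.8],[0,0,0,0,0,0,0.8]])

```text
time: 8.8
ee_pos: [0.3862, 0.2689, 0.0511]
orientation: [[-1.0, 0.027, 0.004], [0.026, 1.0, -0.003], [-0.004, -0.003, -1.0]]
contact_force: [-0.5, 1.1, -0.6]
width: 0.0127
grasp_force: 15.0
```

>>> send_rows(rows=[[-1,0,0,0,0,0,0.8],[-1.5,0,0,0,0,0,0.8],[-1.5,0,0,0,0,0,0.8],[-1.2,0,0,0,0,0,0.8],[-0.6,0,0,0,0,0,0.8],[0,0,0,0,0,0,0.8],[0,0,0,0,0,0,0.8]])

```text
time: 9.5
ee_pos: [0.4429, 0.2665, 0.05]
orientation: [[-1.0, 0.025, 0.001], [0.025, 1.0, -0.005], [-0.002, -0.005, -1.0]]
contact_force: [-0.6, 0.3, -0.0]
width: 0.0128
grasp_force: 15.0
```

Run:
```python
from look import *
from plan import *
s=arm.read_state();e=s['ee_pos'];print(e,s['contact_force'],s['width'])
print('to go (world)',np.array([.4436,.2657,0])-e, s['orientation'].round(3).tolist())
p=eyes.get_image('top');im=np.ascontiguousarray(p['pixels'][:,:,::-1]);cv2.imwrite('pics/top4.png',im)
A,o=crop(im,(195,210),40,60,10)
im2=np.ascontiguousarray(eyes.get_image('side')['pixels'][:,:,::-1]);cv2.imwrite('pics/side4.png',im2)
B,o2=crop(im2,(240,255),40,60,10)
cv2.imwrite('pics/l4.png',np.hstack([A,B]));print(o,o2)
```

```text
[0.44292764 0.26653653 0.04998157] [-6.21916220e-01  2.70153147e-01 -5.43251550e-04] 0.012818064242048866
to go (world) [ 0.00067236 -0.00083653 -0.04998157] [[-1.0, 0.025, 0.001], [0.025, 1.0, -0.005], [-0.002, -0.005, -1.0]]
(175, 180) (220, 225)
```

View pics/l4.png

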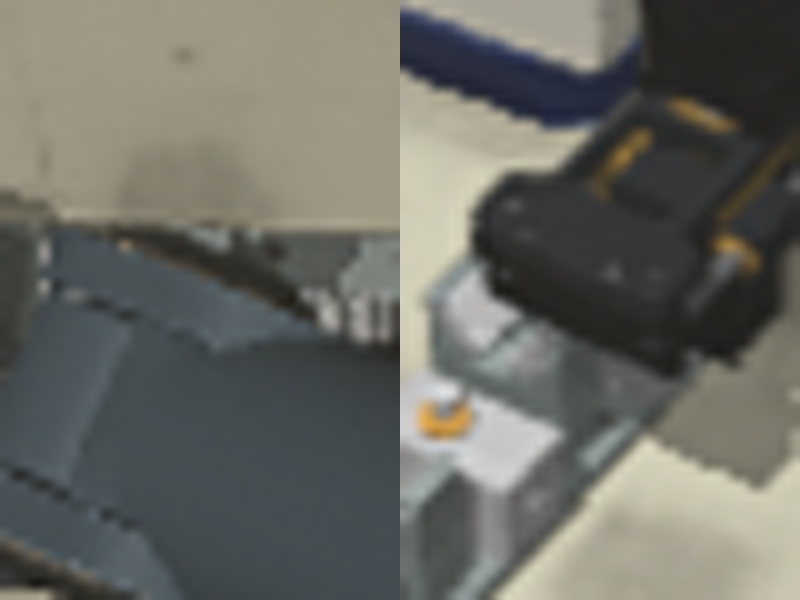

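>>> send_rows(rows=[[0,-0.08,0.6,0,0,0,0.8],[0,0,0.6,0,0,0,0.8],[0,0,0.4,0,0,0,0.8],[0,0,0.3,0,0,0,0.8],[0,0,0,0,0,0,0.8],[0,0,0,0,0,0,0.8]])

```text
time: 10.2
ee_pos: [0.4434, 0.2657, 0.0312]
orientation: [[-1.0, 0.026, 0.002], [0.026, 1.0, -0.005], [-0.002, -0.005, -1.0]]
contact_force: [-0.2, -0.6, -0.4]
width: 0.0132
grasp_force: 15.0
```

>>> send_rows(rows=[[0,0,0.2,0,0,0,0.8],[0,0,0.2,0,0,0,0.8],[0,0,0.2,0,0,0,0.8],[0,0,0,0,0,0,0.8],[0,0,0,0,0,0,0.8]])

```text
time: 10.7
ee_pos: [0.4435, 0.2656, 0.0251]
orientation: [[-1.0, 0.026, 0.002], [0.026, 1.0, -0.005], [-0.002, -0.005, -1.0]]
contact_force: [0.0, 0.5, 0.1]
width: 0.0131
grasp_force: 15.0
```

>>> send_rows(rows=[[0,0,0.2,0,0,0,0.8],[0,0,0.15,0,0,0,0.8],[0,0,0,0,0,0,0.8],[0,0,0,0,0,0,0.8]])

```text
time: 11.1
ee_pos: [0.4435, 0.2656, 0.0217]
orientation: [[-1.0, 0.026, 0.002], [0.026, 1.0, -0.005], [-0.002, -0.005, -1.0]]
contact_force: [-0.4, 0.2, -0.0]
width: 0.0128
grasp_force: 15.0
```

>>> send_rows(rows=[[-0.15,0,0,0,0,0,0.8],[-0.15,0,0,0,0,0,0.8],[0,0,0,0,0,0,0.8],[0,0,0,0,0,0,0.8]])

```text
time: 11.5
ee_pos: [0.4465, 0.2655, 0.0217]
orientation: [[-1.0, 0.026, 0.002], [0.026, 1.0, -0.005], [-0.002, -0.005, -1.0]]
contact_force: [0.4, -0.0, -0.3]
width: 0.0126
grasp_force: 15.0
```

>>> send_rows(rows=[[-0.1,0,0,0,0,0,0.8],[-0.1,0,0,0,0,0,0.8],[0,0,0,0,0,0,0.8],[0,0,0,0,0,0,0.8]])

```text
time: 11.9
ee_pos: [0.447, 0.2655, 0.0216]
orientation: [[-1.0, 0.025, 0.0], [0.025, 1.0, -0.006], [-0.0, -0.006, -1.0]]
contact_force: [-5.0, -0.9, 3.6]
width: 0.0127
grasp_force: 15.0
```

>>> send_rows(rows=[[-0.1,0,0,0,0,0,0.8],[-0.1,0,0,0,0,0,0.8],[0,0,0,0,0,0,0.8],[0,0,0,0,0,0,0.8]])

```text
time: 12.3
ee_pos: [0.4471, 0.2655, 0.0214]
orientation: [[-1.0, 0.024, -0.002], [0.024, 1.0, -0.006], [0.002, -0.007, -1.0]]
contact_force: [-8.6, -0.5, 4.9]
width: 0.0129
grasp_force: 15.0
```

>>> send_rows(rows=[[0.2,0,0,0,0,0,0.8],[0.2,0,0,0,0,0,0.8],[0,0,0.1,0,0,0,0.8],[0,0,0,0,0,0,0.8],[0,0,0,0,0,0,0.8]])

```text
time: 12.8
ee_pos: [0.447, 0.2656, 0.021]
orientation: [[-1.0, 0.026, 0.003], [0.026, 1.0, -0.005], [-0.003, -0.005, -1.0]]
contact_force: [-1.5, -0.6, 3.2]
width: 0.0126
grasp_force: 15.0
```

>>> send_rows(rows=[[0,0,0,0,0,0,0.8],[0,0,0,0,0,0,1.5],[0,0,0,0,0,0,1.8],[0,0,0,0,0,0,2.5],[0,0,0,0,0,0,3],[0,0,0,0,0,0,3]], squeeze=3)

```text
time: 13.4
ee_pos: [0.4465, 0.2654, 0.0206]
orientation: [[-1.0, 0.026, 0.002], [0.026, 1.0, -0.005], [-0.003, -0.005, -1.0]]
contact_force: [0.3, 1.3, -0.3]
width: 0.0287
grasp_force: 0.0
```

Run:
```python
from plan import *
e=arm.read_state()['ee_pos']
plan([(e+[0,0,.05],178.5,.025),(e+[0.01,0,.13],178.5),((.475,.0,.17),140),((.457,-.322,.13),103)],6.)
```

```text
[[-0.01,-0.01,-2.5,-0.0024,0.0013,0.0002,6.0],[0.0,-0.01,-2.5,-0.0024,0.0013,0.0002,6.0],[-0.5,0.01,-4.0,0.0,0.0,0.0,6.0],[-0.5,0.01,-4.0,0.0,0.0,0.0,6.0],[-0.42,-4.41,-0.32,0.0,0.0,0.112,6.0],[-0.91,-4.34,-0.32,0.0,0.0,0.112,6.0],[-1.39,-4.21,-0.32,0.0,0.0,0.112,6.0],[-1.85,-4.03,-0.32,0.0,0.0,0.112,6.0]]
[[-2.29,-3.79,-0.32,0.0,0.0,0.112,6.0],[-2.7,-3.51,-0.32,0.0,0.0,0.112,6.0],[-2.42,-3.23,0.5,0.0,0.0,0.0807,6.0],[-2.67,-3.02,0.5,0.0,0.0,0.0807,6.0],[-2.9,-2.8,0.5,0.0,0.0,0.0807,6.0],[-3.12,-2.55,0.5,0.0,0.0,0.0807,6.0],[-3.32,-2.29,0.5,0.0,0.0,0.0807,6.0],[-3.49,-2.02,0.5,0.0,0.0,0.0807,6.0]]
[[-3.64,-1.73,0.5,0.0,0.0,0.0807,6.0],[-3.77,-1.43,0.5,0.0,0.0,0.0807,6.0]]
```

>>> send_rows(rows=[[0,0,-1,0,0,0,3],[0,0,-2,-0.0024,0.001,0,3],[0,0,-2.5,-0.0024,0.001,0,4],[-0.5,0,-4,0,0,0,6],[-0.5,0,-4,0,0,0,6],[-0.42,-4.41,-0.32,0,0,0.112,6],[-0.91,-4.34,-0.32,0,0,0.112,6],[-1.39,-4.21,-0.32,0,0,0.112,6]])

```text
time: 14.2
ee_pos: [0.4655, 0.1316, 0.1664]
orientation: [[-0.934, 0.357, 0.002], [0.357, 0.934, -0.0], [-0.002, 0.001, -1.0]]
contact_force: [0.6, -0.9, -0.6]
width: 0.0594
grasp_force: 0.0
```

>>> send_rows(rows=[[-1.85,-4.03,-0.32,0,0,0.112,6],[-2.29,-3.79,-0.32,0,0,0.112,6],[-2.7,-3.51,-0.32,0,0,0.112,6],[-2.42,-3.23,0.5,0,0,0.081,6],[-2.67,-3.02,0.5,0,0,0.081,6],[-2.9,-2.8,0.5,0,0,0.081,6],[-3.12,-2.55,0.5,0,0,0.081,6],[-3.32,-2.29,0.5,0,0,0.081,6]])

```text
time: 15.0
ee_pos: [0.4634, -0.2025, 0.1506]
orientation: [[-0.449, 0.894, 0.002], [0.894, 0.449, -0.001], [-0.001, 0.001, -1.0]]
contact_force: [1.7, 0.2, -0.4]
width: 0.0602
grasp_force: 0.0
```

>>> send_rows(rows=[[-3.49,-2.02,0.5,0,0,0.081,6],[-3.64,-1.73,0.5,0,0,0.081,6],[-3.77,-1.43,0.5,0,0,0.081,6],[0,0,0,0,0,0,6],[0,0,0,0,0,0,6]])

```text
time: 15.5
ee_pos: [0.4566, -0.3222, 0.1352]
orientation: [[-0.222, 0.975, 0.001], [0.975, 0.222, 0.001], [0.0, 0.001, -1.0]]
contact_force: [0.4, 0.9, -0.6]
width: 0.0597
grasp_force: 0.0
```

Run:
```python
from look import *
from plan import *
s=arm.read_state();e=s['ee_pos'];print(e,s['orientation'].round(3).tolist(),s['q'].round(0))
A=np.ascontiguousarray(eyes.get_image('top')['pixels'][:,:,::-1]);B=np.ascontiguousarray(eyes.get_image('side')['pixels'][:,:,::-1])
cv2.imwrite('pics/top5.png',A);cv2.imwrite('pics/side5.png',B)
a,o1=crop(A,(187,212),80,60,5);b,o2=crop(B,(225,273),80,60,5);c,o3=crop(A,(382,226),80,60,5);d,o4=crop(B,(323,178),80,60,5)
print(o1,o2,o3,o4)
cv2.imwrite('pics/l5.png',np.vstack([np.hstack([a,b]),np.hstack([c,d])]))
```

```text
[ 0.45655401 -0.32220614  0.13515045] [[-0.222, 0.975, 0.001], [0.975, 0.222, 0.001], [0.0, 0.001, -1.0]] [ 54.  24. -29. 108.  15.  52.  30.]
(147, 182) (185, 243) (342, 196) (283, 148)
```

View pics/l5.png

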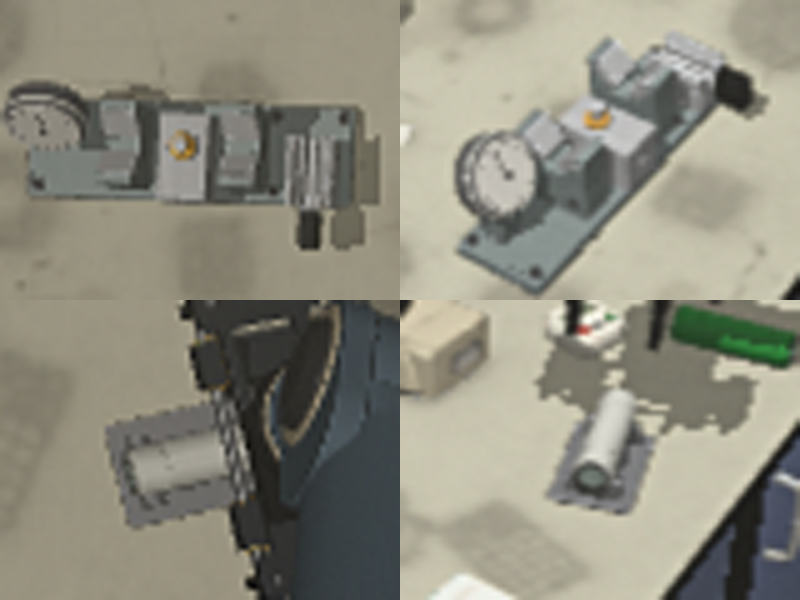

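>>> send_rows(rows=[[0,-0.1,3.5,0,0,0,6],[0,0,3.5,0,0,0,6],[0,0,2.5,0,0,0,6],[0,0,1.5,0,0,0,6],[0,0,0.8,0,0,0,6],[0,0,0.3,0,0,0,6],[0,0,0,0,0,0,6],[0,0,0,0,0,0,6]])

```text
time: 16.4
ee_pos: [0.4566, -0.3224, 0.015]
orientation: [[-0.223, 0.975, 0.002], [0.975, 0.223, -0.001], [-0.002, 0.002, -1.0]]
contact_force: [0.8, -0.5, -0.3]
width: 0.0603
grasp_force: 0.0
```

>>> send_rows(rows=[[0,0,0.3,0,0,0,4.6],[0,0,0,0,0,0,4.0],[0,0,0,0,0,0,3.6],[0,0,0,0,0,0,3.2],[0,0,0,0,0,0,3],[0,0,0,0,0,0,3],[0,0,0,0,0,0,3]], squeeze=3)

```text
time: 17.1
ee_pos: [0.456, -0.3221, 0.011]
orientation: [[-0.223, 0.975, 0.001], [0.975, 0.223, -0.0], [-0.0, 0.001, -1.0]]
contact_force: [-0.2, 0.5, 0.3]
width: 0.0337
grasp_force: 3.0
```

>>> send_rows(rows=[[0,0,0,0,0,0,3],[0,0,0,0,0,0,3],[0,0,-1,0,0,0,3],[0,0,-2.5,0,0,0,3],[0,0,-4,0,0,0,3],[0,0,-3.5,0,0,0,3],[0,0,0,0,0,0,3],[0,0,0,0,0,0,3]], squeeze=45)

```text
time: 17.9
ee_pos: [0.4556, -0.3223, 0.1218]
orientation: [[-0.223, 0.975, 0.001], [0.975, 0.223, -0.001], [-0.001, 0.001, -1.0]]
contact_force: [-0.5, 0.3, -1.4]
width: 0.033
grasp_force: 45.0
```

Run:
```python
from look import *
from plan import *
s=arm.read_state();e=s['ee_pos'];R=s['orientation'];print(s['time'],e,R.round(3).tolist(),s['width'],s['contact_force'])
B=np.ascontiguousarray(eyes.get_image('side')['pixels'][:,:,::-1]);cv2.imwrite('pics/side6.png',B)
c=e-R[:,2]*.0187
b,o=crop(B,proj('side',c)[0],66,50,12)
ax=R[:,0]
for d in(.056,-.056):
    for up in(.017,0,-.017):
        u=((proj('side',c+ax*d+[0,0,up])[0]-o+.5)*12-.5).astype(int);cv2.drawMarker(b,tuple(map(int,u)),(0,0,255),cv2.MARKER_CROSS,10,1)
cv2.imwrite('pics/l6.png',b)
```

```text
17.9 [ 0.4555742  -0.32229201  0.12175608] [[-0.223, 0.975, 0.001], [0.975, 0.223, -0.001], [-0.001, 0.001, -1.0]] 0.03296369964646334 [-0.45778245  0.26600862 -1.4091432 ]
```

View pics/l6.png

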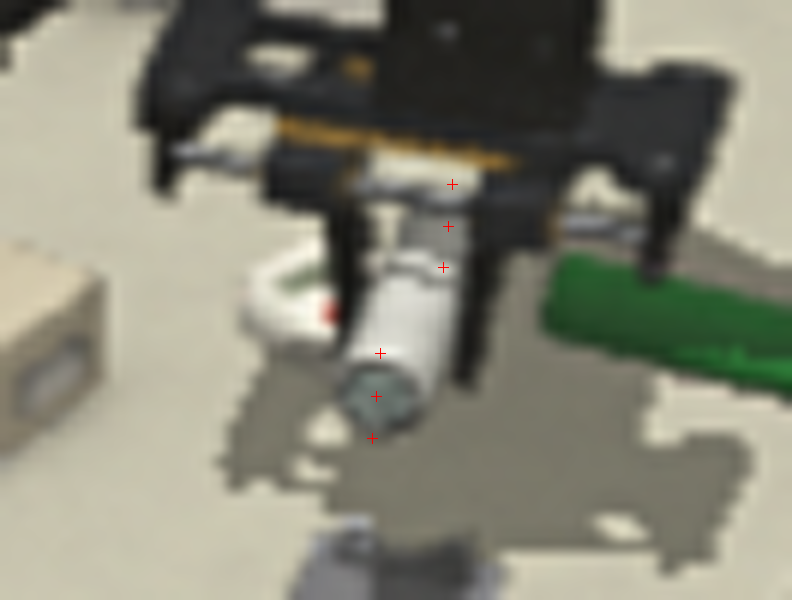

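```bash
sed -i 's/G=(.5015,.3495,-1.5)/G=(.5015,.3493,-1.5)/' plan.py
python3 - <<'E'
from plan import *
plan([((.475,.0,.15),95,.042),(gw(0,0,.12),88.5,.042)],3.)
E
```

```text
[[3.87,1.14,-0.37,-0.0001,-0.0001,0.0172,3.0],[3.89,1.08,-0.37,-0.0001,-0.0001,0.0172,3.0],[3.9,1.01,-0.37,-0.0001,-0.0001,0.0172,3.0],[3.92,0.94,-0.37,-0.0001,-0.0001,0.0172,3.0],[3.94,0.87,-0.37,-0.0001,-0.0001,0.0172,3.0],[3.95,0.81,-0.37,-0.0001,-0.0001,0.0172,3.0],[3.96,0.74,-0.37,-0.0001,-0.0001,0.0172,3.0],[3.98,0.67,-0.37,-0.0001,-0.0001,0.0172,3.0]]
[[3.84,0.63,0.33,0.0,0.0,0.0126,3.0],[3.85,0.58,0.33,0.0,0.0,0.0126,3.0],[3.85,0.53,0.33,0.0,0.0,0.0126,3.0],[3.86,0.48,0.33,0.0,0.0,0.0126,3.0],[3.87,0.44,0.33,0.0,0.0,0.0126,3.0],[3.87,0.39,0.33,0.0,0.0,0.0126,3.0],[3.88,0.34,0.33,0.0,0.0,0.0126,3.0],[3.88,0.29,0.33,0.0,0.0,0.0126,3.0]]
[[3.88,0.24,0.33,0.0,0.0,0.0126,3.0]]
```

Smoother start and stop, same total.

>>> send_rows(rows=[[2,0.6,-0.4,0,0,0.017,3],[3.87,1.1,-0.4,0,0,0.017,3],[3.9,1.05,-0.4,0,0,0.017,3],[3.9,1,-0.4,0,0,0.017,3],[3.92,0.92,-0.4,0,0,0.017,3],[3.94,0.86,-0.4,0,0,0.017,3],[3.95,0.8,-0.4,0,0,0.017,3],[3.96,0.74,0,0,0,0.017,3]])

```text
time: 18.75
ee_pos: [0.477, -0.0186, 0.1479]
orientation: [[-0.088, 0.996, -0.002], [0.996, 0.088, 0.0], [0.0, -0.002, -1.0]]
contact_force: [0.3, -0.6, -1.5]
width: 0.0327
grasp_force: 44.9
```

>>> send_rows(rows=[[3.98,0.65,0,0,0,0.013,3],[3.84,0.63,0.3,0,0,0.013,3],[3.85,0.58,0.3,0,0,0.013,3],[3.85,0.53,0.3,0,0,0.013,3],[3.86,0.48,0.3,0,0,0.013,3],[3.87,0.44,0.3,0,0,0.013,3],[3.87,0.39,0.3,0,0,0.013,3],[3.88,0.34,0.3,0,0,0.013,3]])

```text
time: 19.55
ee_pos: [0.5038, 0.2922, 0.1257]
orientation: [[0.015, 1.0, -0.003], [1.0, -0.015, -0.002], [-0.002, -0.003, -1.0]]
contact_force: [0.7, 0.2, -2.0]
width: 0.0331
grasp_force: 45.0
```

>>> send_rows(rows=[[3,0.3,0.3,0,0,0.013,3],[2,0.1,0,0,0,0,3],[0,0,0,0,0,0,3],[0,0,0,0,0,0,3],[0,0,0,0,0,0,3]])

```text
time: 20.05
ee_pos: [0.5098, 0.3394, 0.1238]
orientation: [[0.029, 1.0, -0.001], [1.0, -0.029, -0.003], [-0.003, -0.001, -1.0]]
contact_force: [0.3, -0.3, -1.3]
width: 0.0332
grasp_force: 45.0
```

Run:
```python
from plan import *
s=arm.read_state();print(s['time'],s['width'],s['contact_force'])
plan([(gw(0,0,.085),88.5,.02)],3.)
```

```text
20.05 0.03324681944219598 [ 0.31280863 -0.30016365 -1.25449824]
[[0.32,-0.29,1.29,-0.0004,0.0009,-0.0011,3.0],[0.32,-0.29,1.29,-0.0004,0.0009,-0.0011,3.0],[0.32,-0.29,1.29,-0.0004,0.0009,-0.0011,3.0]]
```

>>> send_rows(rows=[[0.32,-0.29,1.3,0,0,0,3],[0.32,-0.29,1.3,0,0,0,3],[0.32,-0.29,1.2,0,0,0,3],[0,0,0,0,0,0,3],[0,0,0,0,0,0,3],[0,0,0,0,0,0,3]])

```text
time: 20.65
ee_pos: [0.5019, 0.3516, 0.0873]
orientation: [[0.028, 1.0, 0.001], [1.0, -0.028, 0.0], [0.0, 0.001, -1.0]]
contact_force: [0.3, -1.2, -0.9]
width: 0.0329
grasp_force: 45.0
```

Run:
```python
from look import *
from plan import *
s=arm.read_state();e=s['ee_pos'];R=s['orientation'];print(s['time'],e,R.round(3).tolist(),s['contact_force'],'togo',gw(0,0,0)-e)
B=np.ascontiguousarray(eyes.get_image('side')['pixels'][:,:,::-1]);A=np.ascontiguousarray(eyes.get_image('top')['pixels'][:,:,::-1]);cv2.imwrite('pics/top7.png',A)
cv2.imwrite('pics/side7.png',B)
b,o=crop(B,(222,265),66,50,12);print(o)
cv2.imwrite('pics/l7.png',b)
```

```text
20.65 [0.50194569 0.35161966 0.08726239] [[0.028, 1.0, 0.001], [1.0, -0.028, 0.0], [0.0, 0.001, -1.0]] [ 0.32679923 -1.17372309 -0.88205976] togo [-0.00044569 -0.00231966 -0.08726239]
(189, 240)
```

View pics/l7.png

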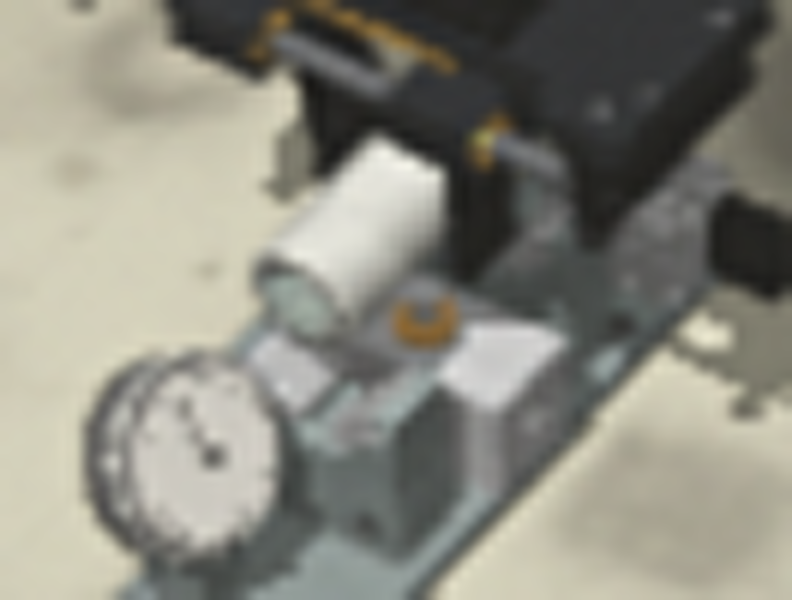

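Run:
```python
from h import *
from plan import *
g=lambda u,v:(189+(u+.5)/12-.5,240+(v+.5)/12-.5)
a=back('side',g(300,298),.106);b=back('side',g(425,318),.05);print(a,b,'pred end',arm.read_state()['ee_pos']+[.0016,.056,.0187])
yg=np.array([.026,1]);d=(a-b)[:2];print('rel lat',d@[1,-.026],'long',d@yg-.056)
```

```text
[0.50259702 0.40495112 0.106     ] [0.5030049  0.35053184 0.05      ] pred end [0.50367295 0.40755731 0.1061955 ]
rel lat -0.001822780159027057 long -0.0015913259164274593
```

>>> send_rows(rows=[[0,0,0.8,0,0,0,3],[0,0,0.8,0,0,0,3],[0,0,0.6,0,0,0,3],[0,0,0.3,0,0,0,3],[0,0,0,0,0,0,3],[0,0,0,0,0,0,3]])

```text
time: 21.35
ee_pos: [0.5016, 0.3515, 0.0619]
orientation: [[0.028, 1.0, 0.001], [1.0, -0.028, 0.0], [0.0, 0.001, -1.0]]
contact_force: [0.0, -1.6, -1.2]
width: 0.0329
grasp_force: 45.0
```

>>> send_rows(rows=[[0,0,0.2,0,0,0,3],[0,0,0.2,0,0,0,3],[0,0,0,0,0,0,3],[0,0,0,0,0,0,3]])

```text
time: 21.75
ee_pos: [0.502, 0.3517, 0.0585]
orientation: [[0.028, 1.0, 0.001], [1.0, -0.028, 0.001], [0.001, 0.001, -1.0]]
contact_force: [0.7, 0.3, 2.7]
width: 0.0329
grasp_force: 45.0
```

>>> send_rows(rows=[[0,0,0.15,0,0,0,3],[0,0,0.1,0,0,0,3],[0,0,0,0,0,0,3],[0,0,0,0,0,0,3]])

```text
time: 22.15
ee_pos: [0.5024, 0.3517, 0.0561]
orientation: [[0.028, 1.0, 0.002], [1.0, -0.028, 0.001], [0.001, 0.002, -1.0]]
contact_force: [-0.6, -0.0, 5.7]
width: 0.0328
grasp_force: 45.0
```

>>> send_rows(rows=[[0,0,0.1,0,0,0,3],[0,0,0.1,0,0,0,3],[0,0,0,0,0,0,3],[0,0,0,0,0,0,3]])

```text
time: 22.55
ee_pos: [0.5034, 0.3521, 0.0551]
orientation: [[0.029, 1.0, 0.004], [1.0, -0.029, 0.002], [0.002, 0.004, -1.0]]
contact_force: [1.3, -0.5, 9.8]
width: 0.033
grasp_force: 45.0
```

>>> send_rows(rows=[[0,0.15,0,0,0,0,3],[0,0,0.1,0,0,0,3],[0,0,0,0,0,0,3],[0,0,0,0,0,0,3],[0,0,0,0,0,0,3]])

```text
time: 23.05
ee_pos: [0.5036, 0.3521, 0.0548]
orientation: [[0.03, 1.0, 0.002], [1.0, -0.03, 0.001], [0.001, 0.002, -1.0]]
contact_force: [-2.6, -2.4, 15.5]
width: 0.0329
grasp_force: 45.0
```

Run:
```python
from plan import *
s=arm.read_state();print({k:np.round(s[k],3).tolist() for k in('time','ee_pos','contact_force','wrist_torque','width')})
```

```text
{'time': 23.05, 'ee_pos': [0.504, 0.352, 0.055], 'contact_force': [-2.63, -2.445, 15.535], 'wrist_torque': [-0.564, 0.575, -0.376], 'width': 0.033}
```

>>> send_rows(rows=[[0,-0.08,0,0,0,0,3],[0,0,0.05,0,0,0,3],[0,0,0,0,0,0,3],[0,0,0,0,0,0,3],[0,0,0,0,0,0,3]])

```text
time: 23.55
ee_pos: [0.5036, 0.3521, 0.0548]
orientation: [[0.03, 1.0, 0.003], [1.0, -0.03, 0.001], [0.001, 0.003, -1.0]]
contact_force: [-2.1, -3.3, 17.9]
width: 0.0333
grasp_force: 45.0
```

Run:
```python
from h import *
from plan import *
from plant import eyes,masks_of
s=arm.read_state();print({k:np.round(s[k],4).tolist() for k in('time','ee_pos','contact_force','wrist_torque','width','orientation')})
for n in('side','top'):
    p=eyes.get_image(n); cv2.imwrite(f'pics/{n}8.png',p['pixels'][:,:,::-1])
    o=cv2.imread(f'pics/{n}0.png').astype(int); d=np.abs(o-p['pixels'][:,:,::-1]).sum(2)>90
    k,l,st,c=cv2.connectedComponentsWithStats(d.astype(np.uint8)); print(n,[st[i].tolist() for i in range(1,k) if st[i][4]>25])
```

```text
{'time': 23.55, 'ee_pos': [0.5036, 0.3521, 0.0548], 'contact_force': [-2.0933, -3.2995, 17.8988], 'wrist_torque': [-0.692, 0.4425, -0.3703], 'width': 0.0333, 'orientation': [[0.03, 0.9995, 0.0035], [0.9995, -0.03, 0.0011], [0.0013, 0.0035, -1.0]]}
side [[433, 16, 28, 20, 311], [462, 18, 7, 15, 67], [192, 47, 199, 236, 12204], [395, 78, 22, 23, 259], [389, 100, 27, 37, 303], [419, 129, 32, 6, 134], [413, 136, 33, 35, 666], [389, 154, 10, 40, 117], [370, 164, 6, 13, 32], [401, 185, 35, 17, 85], [408, 213, 23, 26, 103], [396, 214, 16, 24, 69], [378, 229, 11, 10, 45], [404, 236, 18, 5, 49], [424, 247, 6, 11, 26]]
top [[137, 177, 271, 88, 9120], [209, 204, 8, 6, 32], [366, 218, 40, 17, 236], [533, 258, 27, 5, 92], [465, 268, 95, 90, 1551], [231, 273, 30, 31, 97], [230, 276, 21, 26, 150], [270, 281, 19, 14, 74], [286, 281, 12, 14, 47], [286, 297, 8, 7, 31], [254, 318, 49, 23, 690], [324, 319, 10, 16, 85], [311, 335, 12, 5, 28], [270, 342, 31, 24, 209], [262, 361, 204, 59, 3202], [475, 363, 21, 28, 132], [302, 374, 9, 12, 58], [446, 385, 16, 24, 62], [384, 402, 10, 9, 37]]
```

>>> send_rows(rows=[[-0.08,-0.05,0,0,0,0.006,3],[-0.08,-0.05,0,0,0,0.006,3],[0,0,0,0,0,0,3],[0,0,0,0,0,0,3],[0,0,0,0,0,0,3]])

```text
time: 24.15
ee_pos: [0.5036, 0.3522, 0.0549]
orientation: [[0.04, 0.999, 0.006], [0.999, -0.04, 0.004], [0.005, 0.006, -1.0]]
contact_force: [0.6, -0.0, 13.0]
width: 0.0331
grasp_force: 45.0
```

Run:
```python
from plan import *
s=arm.read_state();print({k:np.round(s[k],4).tolist() for k in('time','ee_pos','contact_force','wrist_torque','width','orientation')})
```

```text
{'time': 24.15, 'ee_pos': [0.5036, 0.3522, 0.0549], 'contact_force': [0.6461, -0.0434, 12.9608], 'wrist_torque': [0.023, -0.1813, 0.0003], 'width': 0.0331, 'orientation': [[0.0397, 0.9992, 0.0063], [0.9992, -0.0397, 0.0045], [0.0047, 0.0061, -1.0]]}
```

>>> send_rows(rows=[[0,0.02,0.08,0,0,0,3],[0,0,0.07,0,0,0,3],[0,0,0,0,0,0,3],[0,0,0,0,0,0,3],[0,0,0,0,0,0,3],[0,0,0,0,0,0,3]])

```text
time: 24.75
ee_pos: [0.5036, 0.3521, 0.0547]
orientation: [[0.04, 0.999, 0.006], [0.999, -0.04, 0.004], [0.004, 0.006, -1.0]]
contact_force: [-2.0, -1.5, 23.1]
width: 0.033
grasp_force: 45.0
```

Run:
```python
from plan import *
s=arm.read_state();print({k:np.round(s[k],4).tolist() for k in('time','ee_pos','contact_force','wrist_torque','width','orientation','joint_velocities')})
```

```text
{'time': 24.75, 'ee_pos': [0.5036, 0.3521, 0.0547], 'contact_force': [-2.0145, -1.4611, 23.1084], 'wrist_torque': [-0.4992, 0.3244, 0.0386], 'width': 0.033, 'orientation': [[0.0398, 0.9992, 0.0064], [0.9992, -0.0398, 0.0037], [0.0039, 0.0063, -1.0]], 'joint_velocities': [0.0069, -0.0184, -0.0017, -0.0156, -0.0421, 0.1819, 0.0059]}
```

>>> send_rows(rows=[[-0.04,-0.06,-0.06,0,0,0,3],[0,0,0,0,0,0,3],[0,0,0,0,0,0,3],[0,0,0,0,0,0,3],[0,0,0,0,0,0,3],[0,0,0,0,0,0,3]])

```text
time: 25.35
ee_pos: [0.5036, 0.3522, 0.0548]
orientation: [[0.04, 0.999, 0.007], [0.999, -0.04, 0.005], [0.005, 0.007, -1.0]]
contact_force: [0.4, -0.7, 16.5]
width: 0.0332
grasp_force: 45.0
```

Run:
```python
from plan import *
from h import *
from plant import eyes
s=arm.read_state();print({k:np.round(s[k],4).tolist() for k in('time','ee_pos','contact_force','wrist_torque','width','orientation')})
# needle: angle of darkest direction round the dial hub, before (side5) and now
now=eyes.get_image('side')['pixels'][:,:,::-1]
for im in(cv2.imread('pics/side5.png'),now):
    g=cv2.cvtColor(np.ascontiguousarray(im),cv2.COLOR_BGR2GRAY)[270:286,198:216]; print(g.tolist())
```

```text
{'time': 25.35, 'ee_pos': [0.5036, 0.3522, 0.0548], 'contact_force': [0.4064, -0.6814, 16.5276], 'wrist_torque': [-0.1161, -0.1103, -0.0023], 'width': 0.0332, 'orientation': [[0.0396, 0.9992, 0.0073], [0.9992, -0.0396, 0.005], [0.0053, 0.0071, -1.0]]}
[[193, 157, 125, 136, 142, 117, 112, 132, 157, 151, 134, 147, 167, 177, 174, 175, 177, 177], [130, 104, 132, 137, 123, 167, 175, 151, 165, 190, 181, 166, 144, 162, 181, 176, 175, 176], [90, 125, 152, 126, 169, 194, 192, 191, 191, 184, 171, 182, 141, 141, 195, 182, 177, 157], [108, 149, 119, 144, 168, 174, 146, 192, 195, 192, 190, 186, 149, 120, 132, 175, 160, 112], [142, 176, 120, 175, 192, 173, 142, 190, 195, 193, 193, 193, 174, 114, 97, 131, 114, 112], [161, 157, 144, 196, 196, 191, 174, 167, 193, 193, 192, 194, 195, 165, 87, 113, 149, 148], [147, 136, 170, 173, 191, 191, 173, 145, 187, 192, 194, 194, 196, 176, 91, 94, 144, 154], [144, 128, 181, 191, 193, 192, 191, 165, 117, 143, 192, 195, 197, 177, 93, 76, 104, 117], [186, 130, 183, 195, 191, 191, 192, 171, 109, 135, 190, 195, 197, 176, 95, 66, 82, 102], [147, 123, 178, 196, 194, 193
[... 1310 characters left out ...]
194, 137, 191, 203, 200, 200, 200, 170, 105, 163, 200, 203, 205, 184, 98, 68, 85, 108], [153, 128, 185, 204, 201, 201, 190, 158, 163, 197, 202, 201, 192, 154, 91, 68, 83, 106], [126, 127, 166, 204, 204, 202, 190, 167, 197, 204, 201, 202, 203, 173, 81, 68, 84, 108], [123, 143, 159, 202, 202, 203, 181, 152, 199, 203, 202, 201, 198, 153, 74, 68, 83, 107], [116, 162, 135, 183, 179, 189, 174, 194, 203, 204, 193, 178, 185, 119, 80, 74, 74, 86], [81, 110, 116, 145, 173, 165, 172, 204, 205, 203, 189, 159, 141, 95, 90, 90, 81, 85], [116, 84, 111, 103, 142, 166, 153, 205, 204, 184, 137, 136, 100, 90, 92, 92, 91, 110], [184, 112, 98, 108, 108, 108, 134, 165, 142, 126, 79, 92, 89, 92, 92, 93, 114, 150]]
```

The needle has swung from up-left to down-left. The side forces and yaw torque are near zero at 16.5 N, so the barrel is on both lines, and I'm handing in while it is held.

```bash
python3 -c "
from plant import ticket
print(ticket.job_done())"
```

```text
the job is handed in; nothing more can be done
None
```

I parked the pin in the notch, seated the barrel, and handed the job in at about 25 s while still pressing it at about 17 N. The dial needle had moved and the side forces were near zero. I never touched the tissue, oil bottle, forceps or slide box, but I made no final check that they hadn't moved.

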